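# Lever up a seedling tray and shim it for drainage

## Robot

A 6-joint arm with a two-finger parallel gripper is mounted at the origin on the work surface. World frame = base frame: x ahead of the robot, y to its left, z up, the work surface at z = 0. Lengths are in m, angles in rad, forces in N, time in s.
With the tool pointing down it reaches from about 0.275 to 0.75 m from the base axis. Payload 10.2 kg.
Tool frame: the origin (TCP) lies midway between the tips of the shut fingers; the grasp point (between the pads) lies 19 mm behind it; y points along the fingers, x is the direction in which the jaws open and shut, and the axes are right-handed (so a half turn about y gives the same grasp; the last joint's range is limited). The gripper opens to 88 mm and grips with 3 to 60 N. Pads are 18 mm wide; open, the fingers measure 123 mm over their backs; the gripper's body (75 mm by 187 mm) begins 45 mm behind the grasp point.
Start: joints at [0.966, 0.313, 1.498, -0, 1.331, -0.223], TCP at [0.196, 0.487, 0.239] pointing down, gripper open.
Joint ranges: [-2.94, 2.94], [-0.97, 2.17], [0.19, 2.56], [-1.23, 4.37], [0.02, 3.11], [-2.88, 2.88]. Speed limits (rad/s): [2.39, 2.39, 3.01, 3.14, 3.14, 3.14].

## Interface

Orientations are given as a unit quaternion [x, y, z, w].
In Python, from workcell import bot gives the robot as it stands.
- The arm moves only by the tool move_arm, never from a script. Its arguments are lists of equal length, an entry for each row: "slide": the shift along the tool's x, y, z in mm, a list of three; "roll": the turn about the tool's y in degrees; "hand": the gripper command: -1 is fully open, 1 is shut, values between are in proportion. In form: {"slide": [[dx, dy, dz], ...], "roll": [roll, ...], "hand": [hand, ...]}. A call has 1 to 12 rows; each row shifts and turns the commanded pose from where the row before left it, along the tool's axes as they then stand; what a row does not reach is not made up. A row lasts 1/8 s, in which the tool goes at most 62.5 mm and 10.7 degrees, less where a joint would pass 70% of its speed; a pose out of reach is approached as far as the arm can. A call is refused whole if a number of a shift passes 62.5 or a number of a turn 10.7, either way. A call with a gripper value outside its range is refused whole. The fingers move at their own pace and stop on an object; the grip force is fixed at half the most. Time passes only in rows, so rows that do not move let the fingers close. It gives the time, the measured TCP pose, the force and the opening at its end, in the units of the state.
- bot.state(): the state, without advancing time (a new reading comes with each control period).
- bot.read_camera(name): name is "side" or "top"; returns (picture, depth): 384x512x3 uint8, red, green, blue; 384x512 float32, m along the optical axis (not along the pixel's ray), 0 where there is no reading.
- bot.camera_params(name): a dict with "fov_y" (degrees; the focal length in pixels is half the picture's height over the tangent of half this angle, whatever the lens; pixels are square), "cx", "cy" (the principal point, pixels), "R" (3x3) and "t" (3): a world point X has camera coordinates R X + t. Camera axes: x right, y down, z forward; pixel columns grow to the right and rows downward; lengths in m; the calibration is good to about 2 mm. A picture is of the moment at which its call begins. camera_params takes no time and is no camera call.
- bot.job_done(): hands the job in, once; it reports no verdict.
The state is a dict: "time_s": time; "q": joint angles; "qvel": joint speeds; "tau": joint torques, N m; "tcp_pos": TCP position; "tcp_rot": TCP orientation; "force": force on the tool from outside, world axes, zero at the start; "ft_torque": the same for the moment, N m; "finger_gap": finger opening in m.
Only numpy, scipy, OpenCV 4.12 (cv2) and the standard library are available. Lean on these libraries where they do the work, as an engineer would, in place of code of your own. Each camera call takes 0.05 s, during which the arm holds its last target. There are 200 camera calls.

## Task

Give the heavy seedling tray its drainage fall: lever its free edge up with the red-handled pry bar over the blue fulcrum block, tuck the bar's tail under the yellow keeper so it stays up, and slide the orange shim in beside the bar, under the part of the edge to the bar's right as seen looking towards the tray from the keeper, gently, until you feel it meet the hidden stop. Then ease the tray down onto the shim without letting it drop, draw the bar clear of the tray and leave it lying. Do not tip the tray further than needed, force anything, or disturb the other things.

Things in the scene. Friction and masses are not known exactly. Their poses are not given: they have to be found in the camera images.
- stand: Fixed fittings on the table: blue fulcrum block, yellow keeper, tray hinge. Origin on the table right under the middle of the tray's free edge; +y points in under the tray, +x along the edge, z up. Tray edge at y=0, hinge at y=+260 mm. The fulcrum (y=-55 mm) and the keeper (y=-268 mm) stand in front of the edge.
- fulcrum_top (a point): Top middle of the steel roller on the blue fulcrum block, 34 mm above the table, at x=0, y=-55 mm of the stand; axes as the stand. The roller lies along x, 56 mm long, radius 8 mm.
- keeper_lug (a point): Catch point for the bar's tail: underside of the yellow keeper's lug, 54.5 mm up, at stand x=-35, y=-268 mm. Lug 12 mm thick, 24 mm long in y, from stand x=-74 to -22; under it a post (x=-74 to -60) and a sill 34 mm high (x=-60 to +25): the throat is open to +x. With the tail caught here the tray stands at about 0.05 rad.
- shim_slot (a point): On the table under the tray's edge, 90 mm to +x of the fulcrum; axes as the stand, the shim goes in along +y. A hidden fixed steel stop (from 35 mm left to 35 mm right of this line) waits under the tray, its face 38 to 62 mm in from the edge, different each time: feel for it. It takes a gentle push, at most 30 N.
- tray (a joint): Tray hinge, rad: 0 on its feet, grows as the edge rises (limit 0.12). Black tray of plugs, 280 mm along the edge, 260 mm deep, 48 mm high, 4 to 6.3 kg; flat underside 26 mm above the table at 0, rubber feet at the edge's two ends. Needs about 0.045 for the shim to pass; keep it below 0.095; on the shim it reads 0.03 to 0.04. Sinks under its own weight; lower it slower than 0.6 rad/s.
- tray_edge (a point): Middle of the lower free edge of the tray (moves with the tray).
- bar: Loose pry bar, 310 mm, 0.3 kg; origin under the middle of the red handle, +y to the toe, z up. Flat underside. Handle 22 wide, 26 high, y=-50 to +50 mm; steel shank 16 wide, 10 high, on to the toe end (y=+210) and tail end (y=-100). Starts level on the roller and the keeper's sill, beside the lug, toe short of the tray.
- bar_toe (a point): Tip of the bar's toe, middle of its 10 mm thickness. To get under the edge the bar must be tilted handle-up by about 0.36 rad over the roller; with the toe 10 to 20 mm in, the handle is then pushed down until the bar is nearly level (8 to 16 N at the handle), letting it slide about 5 mm towards the tray on the way.
- bar_tail (a point): Point on the top of the bar near its tail, 80 mm behind its origin: the part that goes under the lug.
- shim: Loose orange shim, a block 50 mm (x) x 130 mm (y) x 33 mm high, with a grip tab 18 mm (x) x 22 mm (y) standing 30 mm above it (63 mm above the underside) at y=-54; origin under its middle, +y towards the nose that goes under the tray. 0.15 kg.
- shim_nose (a point): Lower middle of the shim's nose, 65 mm from its origin.
- thin_shim: A grey shim of the same outline but 12 mm high: the wrong one, leave it alone.
- pot_a: Terracotta pot, 80 mm across, loose bystander.
- pot_b: Terracotta pot, 90 mm across, loose bystander.
- feed: Green bottle, loose bystander.
- plug_bin: Black bin 120 x 160 x 50 mm, loose bystander.
- dibber: Small hand tool lying on the table, loose bystander.
- seed_box: Cardboard box 100 x 70 x 50 mm, loose bystander.
Mind the look-alikes: they are no part of the job. Several things have the shape of the shim; the one meant has the colours described above.

How it is judged:
By the outcome, as a careful person would: the job done as asked, in the order asked, and still so for the second after the job is handed in, with the robot touching nothing.
It also fails if it takes over 64 s, if anything falls off the work surface, if the arm or the gripper's body presses on something with over 40 N, if the wrist force passes 120 N, or if a joint passes its speed limit or range.

## Working session

There is one attempt and no reset: what is moved stays moved. The work goes in short steps, Python scripts to look and compute and a tool call to move; the robot and the scene stay as the last step left them, time stands still between calls to the robot, and variables do not carry over. Pictures are saved under pics/ and viewed, about 8 in all and at most 12, crops included, and the job is handed in when it is done.

Besides the shell and the picture viewer there is one more tool, called after "Emit:" as name(argument=value, ...), one argument or row to a line, values as JSON. move_arm: Moves the arm, as the interface text tells. Its arguments: {"type":"object","properties":{"slide":{"type":"array"},"roll":{"type":"array"},"hand":{"type":"array"}},"required":["slide","roll","hand"]}

```bash
mkdir -p pics; ls; python3 - <<'E'
from workcell import bot
import cv2,numpy as np
s=bot.state();print({k:np.round(v,3).tolist() for k,v in s.items()})
for n in("side","top"):
    p,d=bot.read_camera(n);cv2.imwrite(f"pics/{n}0.png",cv2.cvtColor(p,cv2.COLOR_RGB2BGR));np.save(f"{n}0.npy",d)
    print({k:np.round(v,4).tolist() for k,v in bot.camera_params(n).items()},(d>0).mean())
a=np.hstack([cv2.imread("pics/side0.png"),cv2.imread("pics/top0.png")]);cv2.imwrite("pics/both0.png",cv2.resize(a,(800,300),interpolation=cv2.INTER_AREA))
E
```

```text
pics
{'time_s': 0.0, 'q': [0.966, 0.313, 1.498, 0.0, 1.331, -0.223], 'qvel': [0.0, -0.001, 0.0, -0.001, 0.0, 0.0], 'tau': [0.001, -40.221, -25.227, 0.07, 0.035, -0.0], 'tcp_pos': [0.195, 0.487, 0.238], 'tcp_rot': [0.586, 0.396, -0.396, -0.586], 'force': [0.185, 0.291, -0.082], 'ft_torque': [0.043, 0.01, 0.004], 'finger_gap': 0.088}
{'fov_y': 42.1492, 'cx': 257.5215, 'cy': 181.6623, 'R': [[0.9991, -0.0435, -0.0022], [-0.0346, -0.7617, -0.647], [0.0265, 0.6464, -0.7625]], 't': [-0.4717, 0.0116, 1.8346]} 0.9928995768229166
{'fov_y': 55.9088, 'cx': 255.0837, 'cy': 196.4011, 'R': [[-0.0718, -0.9974, -0.0066], [-0.9749, 0.0716, -0.2107], [0.2107, -0.0087, -0.9775]], 't': [-0.0371, 0.5076, 0.9138]} 0.9958648681640625
```

View pics/top0.png

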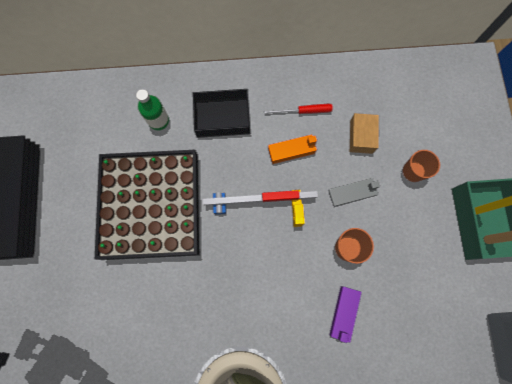

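View pics/side0.png

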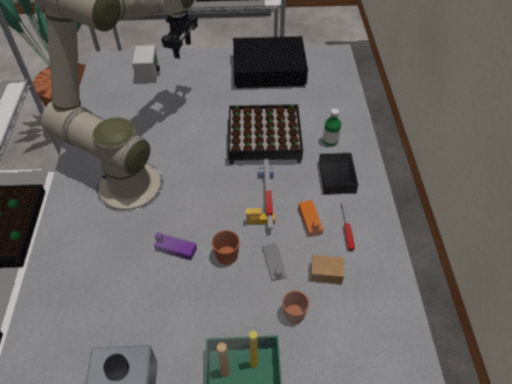

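The top view shows the tray with its free edge at column ~200. The bar runs from (203,202) to (317,195), with the roller at (219,203), the yellow keeper at (298,212) and the orange shim at (292,149). In the side view the bar is at (268,200), the keeper at (260,215) and the shim at (311,217), so the two agree. World +y is towards the tray, so the bar's right is world +x, which is the orange shim's side.

```bash
cat > h.py <<'E'
import numpy as np,cv2
from workcell import bot
def cam(n):
    c=bot.camera_params(n);f=192/np.tan(np.radians(c["fov_y"])/2);return f,c["cx"],c["cy"],np.array(c["R"]),np.array(c["t"])
def ray(n,uv,z):
    f,cx,cy,R,t=cam(n);uv=np.atleast_2d(uv).astype(float);zz=np.broadcast_to(z,len(uv))
    d=np.c_[(uv[:,0]-cx)/f,(uv[:,1]-cy)/f,np.ones(len(uv))]@R;C=-R.T@t
    return C+d*((zz-C[2])/d[:,2])[:,None]
def cloud(n,d):
    f,cx,cy,R,t=cam(n);v,u=np.mgrid[:384,:512]
    return (np.dstack([(u-cx)/f*d,(v-cy)/f*d,d])-t)@R
def proj(n,X):
    f,cx,cy,R,t=cam(n);p=np.atleast_2d(X)@R.T+t;return np.c_[f*p[:,0]/p[:,2]+cx,f*p[:,1]/p[:,2]+cy]
HSV=dict(red=((172,150,60),(180,255,255),(0,200,60),(4,255,255)),orange=((6,180,100),(16,255,255)),yellow=((22,150,80),(34,255,255)),blue=((105,110,50),(125,255,255)))
def mask(p,c):
    h=cv2.cvtColor(p,cv2.COLOR_RGB2HSV);r=HSV[c];m=0
    for i in range(0,len(r),2): m=m|cv2.inRange(h,r[i],r[i+1])
    return m
def blobs(p,c,amin=15):
    n,l,s,ce=cv2.connectedComponentsWithStats(mask(p,c));return [(s[i,:].tolist(),ce[i],l==i) for i in range(1,n) if s[i,4]>=amin]
E
python3 - <<'E'
from h import *
for n in("top","side"):
    p=cv2.cvtColor(cv2.imread(f"pics/{n}0.png"),cv2.COLOR_BGR2RGB);d=np.load(f"{n}0.npy");P=cloud(n,d)
    for c in HSV:
        for s,ce,m in blobs(p,c):
            q=P[m];zt=np.percentile(q[:,2],90)
            t=q[np.abs(q[:,2]-zt)<.006][:, :2].astype(np.float32)
            r=cv2.minAreaRect(t*1000)
            print(n,c,s,"z50 %.0f z90 %.0f"%(np.median(q[:,2])*1e3,zt*1e3),np.round(r[0],0),np.round(r[1],0),round(r[2],1),np.round(t.mean(0)*1e3,1))
    if n=="top":
        tb=P[300:370,20:180,2];print("table z",np.percentile(P[280:360,380:480,2],[10,50,90]))
        # tray top points
        T=P[130:280,80:215].reshape(-1,3);T=T[(T[:,2]>.05)&(T[:,2]<.12)];r=cv2.minAreaRect((T[:,:2]*1000).astype(np.float32));print("tray",r,np.percentile(T[:,2],[5,50,95]),np.round(cv2.boxPoints(r)))
        for nm,(u0,u1,v0,v1) in dict(bottle=(130,175,85,135),bin=(190,255,85,140)).items():
            q=P[v0:v1,u0:u1].reshape(-1,3);q=q[q[:,2]>.02];print(nm,q.min(0),q.max(0))
a=cv2.imread("pics/top0.png")[130:240,190:330];b=cv2.imread("pics/side0.png")[150:240,230:330]
cv2.imwrite("pics/crop0.png",np.hstack([cv2.resize(a,None,fx=3.2,fy=3.2,interpolation=2),cv2.resize(b,(350,352),interpolation=2)]))
E
```

```text
top red [299, 104, 33, 9, 232] z50 23 z90 26 [ 760. -267.] [20. 95.] 0.3 [ 760.4 -268.1]
top red [263, 191, 36, 10, 250] z50 60 z90 63 [ 500. -141.] [93. 20.] 89.1 [ 500. -143.]
top orange [269, 135, 47, 27, 796] z50 33 z90 37 [ 641. -188.] [ 50. 126.] 10.1 [ 639.6 -184.7]
top yellow [475, 196, 37, 18, 281] z50 102 z90 154 [ 428. -671.] [18.  7.] 2.0 [ 427.7 -671.3]
top yellow [292, 199, 13, 27, 258] z50 65 z90 69 [ 447. -185.] [52. 23.] 0.1 [ 446.6 -184.6]
top blue [498, 42, 14, 55, 469] z50 -553 z90 -517 [ 1212. -1311.] [11. 99.] 89.2 [ 1216.  -1310.2]
top blue [213, 205, 4, 9, 25] z50 26 z90 29 [483.  40.] [ 6. 22.] 88.0 [484.4  39.9]
top blue [222, 204, 4, 10, 37] z50 26 z90 28 [484.  14.] [ 9. 23.] 87.1 [482.8  14.4]
table z [-0.00160601  0.00063533  0.00290417]
tray ((535.9764404296875, 189.11846923828125), (304.00439453125, 345.446044921875), 88.50216674804688) [0.05690689 0.07092286 0.0761687 ] [[359.  42.]
 [705.  33.]
 [713. 337.]
 [367. 346.]]
bottle [ 0.29967956 -0.06548403  0.02008169] [0.79191355 0.22393486 0.99994033]
bin [ 0.29967956 -0.07587255  0.02001329] [0.82383737 0.08424909 0.99994033]
side orange [300, 201, 17, 21, 245] z50 34 z90 38 [ 638. -176.] [45. 84.] 8.6 [ 638.3 -175.8]
side yellow [247, 209, 5, 5, 16] z50 69 z90 73 [ 435. -192.] [20.  9.] 72.4 [ 435.4 -193. ]
side yellow [261, 215, 5, 5, 17] z50 32 z90 36 [ 483. -192.] [12. 13.] 30.5 [ 482.9 -191.2]
side yellow [251, 345, 6, 22, 117] z50 83 z90 145 [ 433. -692.] [8. 3.] 18.0 [ 432.3 -691.4]
```

View pics/crop0.png

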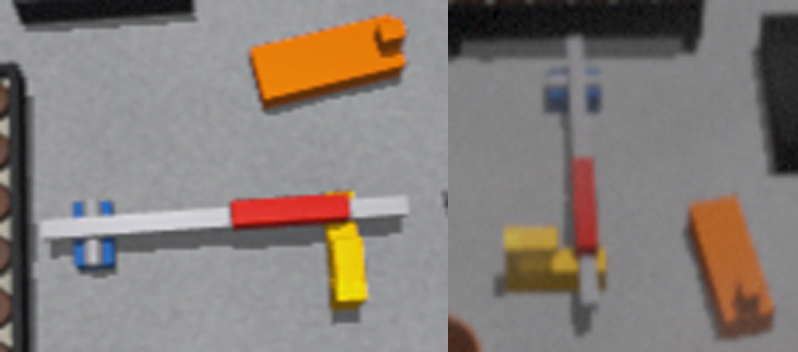

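```bash
python3 - <<'E'
from h import *
p=cv2.cvtColor(cv2.imread("pics/top0.png"),cv2.COLOR_BGR2RGB);d=np.load("top0.npy");P=cloud("top",d)
print("roller",ray("top",[[219.5,203.3]],.033)*1e3)
bl=blobs(p,"yellow");m=[b for b in bl if b[0][0]<400][0][2]
mm=m&(P[...,2]>.058);v,u=np.nonzero(mm);q=ray("top",np.c_[u,v],.0665)[:,:2]*1e3;print("lug",len(u),cv2.minAreaRect(q.astype(np.float32)),q.mean(0))
print("bar toe/tail",ray("top",[[202.8,201.9],[317.2,194.1]],.044)*1e3)
m=[b for b in blobs(p,"red") if b[0][1]>180][0][2];v,u=np.nonzero(m);q=ray("top",np.c_[u,v],.060)[:,:2]*1e3;c=q.mean(0);w=np.linalg.svd(q-c,full_matrices=False)[2][0];print("handle",c,w,"yaw off +y deg",np.degrees(np.arctan(w[0]/w[1])))
m=[b for b in blobs(p,"orange") if b[0][0]<330 and b[0][4]>500][0][2]
tab=m&(P[...,2]>.05);v,u=np.nonzero(tab);print("tab top",len(u),ray("top",np.c_[u,v],.063).mean(0)*1e3)
b=m&(P[...,2]<.042)&(P[...,2]>.028);v,u=np.nonzero(b);q=ray("top",np.c_[u,v],.033)[:,:2]*1e3;r=cv2.minAreaRect(q.astype(np.float32));print("shim",r,np.round(cv2.boxPoints(r)))
# tray front edge rim
pts=[]
for v in range(160,250):
    uu=[u for u in range(185,212) if .066<P[v,u,2]<.085]
    if uu: pts.append(ray("top",[[max(uu)+.5,v]],.074)[0,:2]*1e3)
pts=np.array(pts);k=np.polyfit(pts[:,0],pts[:,1],1);print("edge line y=kx+c slope deg",np.degrees(np.arctan(k[0])),"y at x=490:",np.polyval(k,490),"res",np.std(pts[:,1]-np.polyval(k,pts[:,0])))
g=p.max(2);print("row extents of tray at u=198",[v for v in range(130,280) if .066<P[v,198,2]<.085][::200], )
vv=[v for v in range(130,280) if .066<P[v,197,2]<.085];print(ray("top",[[197,min(vv)-.5],[197,max(vv)+.5]],.074)*1e3)
E
```

```text
roller [[495.98005662  24.02908406  33.        ]]
lug 177 ((446.14593505859375, -184.2655792236328), (23.091846466064453, 53.15620803833008), 89.4097671508789) [ 446.70687428 -184.25976476]
bar toe/tail [[ 500.88510092   67.76084355   44.        ]
 [ 499.72973603 -241.89461913   44.        ]]
handle [ 499.71264104 -142.48219185] [0.01013456 0.99994864] yaw off +y deg 0.5806772216436151
tab top 55 [ 648.05367174 -235.48194399   63.        ]
shim ((639.8741455078125, -187.43194580078125), (50.7049560546875, 126.97654724121094), 10.370640754699707) [[ 604. -130.]
 [ 626. -254.]
 [ 676. -245.]
 [ 653. -120.]]
edge line y=kx+c slope deg -1.4156014454121149 y at x=490: 79.8084002829051 res 0.8424306958822676
row extents of tray at u=198 []
[[433.69269498  81.06520279  74.        ]
 [359.83133752  83.8763187   74.        ]]
```

```bash
cat >> h.py <<'E'
def rows(tgt,az,n,roll=0):
    """n rows from the present pose straight to tgt (mm) ending with azimuth az (deg); prints rounded rows"""
    s=bot.state();x=s["tcp_pos"]*1e3 if hasattr(s["tcp_pos"],"shape") else np.array(s["tcp_pos"])*1e3
    from scipy.spatial.transform import Rotation as Ro
    M=Ro.from_quat(s["tcp_rot"]).as_matrix();a=np.degrees(np.arctan2(M[1,0],M[0,0]));left=a-az;S=[];L=[]
    for i in range(n):
        st=(np.array(tgt)-x)/(n-i);c,k=np.cos(np.radians(a)),np.sin(np.radians(a))
        B=np.array([[c,k,0],[0,0,-1],[-k,c,0]]);d=np.round(B@st,0);x=x+B.T@d;S.append(d.astype(int).tolist())
        r=float(np.clip(round(left,1),-10.5,10.5));left-=r;a-=r;L.append(r)
    print(S,L)
E
python3 -c "
from h import *
rows([500,-142,150],-.6,12)"
```

```text
[[-39, 7, -43], [-31, 7, -50], [-21, 7, -54], [-11, 7, -57], [0, 8, -58], [10, 7, -57], [21, 8, -55], [26, 7, -52], [26, 8, -52], [26, 7, -52], [26, 8, -52], [25, 7, -53]] [10.5, 10.5, 10.5, 10.5, 10.5, 10.5, 5.7, 0.0, 0.0, 0.0, 0.0, 0.0]
```

Emit:
move_arm(
  slide=[
    [-39,7,-43],
    [-31,7,-50],
    [-21,7,-54],
    [-11,7,-57],
    [0,8,-58],
    [10,7,-57],
    [21,8,-55],
    [26,7,-52],
    [26,8,-52],
    [26,7,-52],
    [26,8,-52],
    [25,7,-53],
  ],
  roll=[10.5,10.5,10.5,10.5,10.5,10.5,5.7,0,0,0,0,0],
  hand=[-1,-1,-1,-1,-1,-1,-0.2,-0.2,-0.2,-0.2,-0.2,-0.2],
)

```text
time_s: 1.6
tcp_pos: [0.5002, -0.1437, 0.1502]
tcp_rot: [-0.707, 0.004, -0.003, 0.707]
force: [0.9, 1.0, 1.5]
finger_gap: 0.053
```

Emit:
move_arm(
  slide=[
    [0,40,0],
    [0,40,0],
    [0,30,1],
    [0,12,0],
    [0,0,0],
    [0,0,0],
    [0,0,0],
    [0,0,0],
  ],
  roll=[0,0,0,0,0,0,0,0],
  hand=[-0.2,-0.2,-0.2,-0.2,1,1,1,1],
)

```text
time_s: 2.6
tcp_pos: [0.5005, -0.1412, 0.0297]
tcp_rot: [0.707, -0.003, 0.004, -0.707]
force: [1.5, -0.0, 5.5]
finger_gap: 0.0218
```

Emit:
move_arm(
  slide=[
    [0,-5,0],
    [0,-8,0],
    [0,-8,0],
    [0,-9,0],
    [0,0,0],
  ],
  roll=[0,0,0,0,0],
  hand=[1,1,1,1,1],
)

```text
time_s: 3.22
tcp_pos: [0.5001, -0.141, 0.0595]
tcp_rot: [0.707, -0.003, 0.004, -0.707]
force: [0.1, -1.1, -2.7]
finger_gap: 0.0213
```

```bash
python3 - <<'E'
from h import *
s=bot.state();print(s["force"],s["ft_torque"],s["tcp_pos"])
p,d=bot.read_camera("top");P=cloud("top",d)
np.set_printoptions(precision=0,suppress=True)
for x in (493,500,506): 
  pass
q=P[180:215,195:330].reshape(-1,3)*1e3
for y in range(80,-250,-10):
    m=(abs(q[:,1]-y)<4)&(abs(q[:,0]-500)<6)&(q[:,2]>8)
    if m.any(): print(y,np.median(q[m,2]).round(0),end="; ")
a=cv2.cvtColor(p,cv2.COLOR_RGB2BGR)[130:260,180:340];ps,_=bot.read_camera("side");b=cv2.cvtColor(ps,cv2.COLOR_RGB2BGR)[130:250,220:340]
cv2.imwrite("pics/c1.png",np.hstack([cv2.resize(a,(480,390),interpolation=2),cv2.resize(b,(320,390),interpolation=2)]))
E
```

```text
[ 0.11864297 -1.11462856 -2.72788625] [-0.11237114  0.02110804  0.00298433] [ 0.50014357 -0.14104901  0.05950515]
80 68.0; 60 73.0; 50 74.0; 40 73.0; 30 74.0; 20 73.0; 10 72.0; 0 75.0; -10 74.0; -20 74.0; -230 76.0; -240 75.0;
```

The bar is gripped (gap 21.3 mm), and the depth profile shows it lifted level at z≈74 all along: the pads hold it rigidly. I'll put it back and pinch just the tail tip, so its own weight turns it toe-down over the roller.

Emit:
move_arm(
  slide=[
    [0,12,0],
    [0,12,0],
    [0,5,0],
    [0,0,0],
    [0,0,0],
    [0,0,0],
    [0,-30,0],
    [0,-30,-10],
    [0,0,-50],
    [0,0,-44],
    [0,30,0],
    [0,35,0],
  ],
  roll=[0,0,0,0,0,0,0,0,0,0,0,0],
  hand=[1,1,1,1,-0.2,-0.2,-0.2,-0.2,-0.2,-0.2,-0.2,-0.2],
)

```text
time_s: 4.82
tcp_pos: [0.499, -0.2457, 0.0242]
tcp_rot: [0.707, -0.003, 0.004, -0.707]
force: [-0.3, -1.5, 0.1]
finger_gap: 0.0531
```

```bash
python3 - <<'E'
from h import *
s=bot.state();print(s["force"],s["tcp_pos"])
p,d=bot.read_camera("top")
for s,ce,m in blobs(p,"red"):
    if s[1]>150: v,u=np.nonzero(m);q=ray("top",np.c_[u,v],.060)[:,:2]*1e3;print(q.mean(0),q.min(0),q.max(0))
E
```

```text
[-0.26288683 -1.48824063  0.06894727] [ 0.49897332 -0.24570342  0.02419371]
[ 496.58396206 -120.29148816] [ 484.79658288 -148.34285443] [506.43371718 -93.83718415]
```

Emit:
move_arm(
  slide=[
    [0,1,1],
    [0,0,0],
    [0,0,0],
    [0,0,0],
    [0,-8,0],
    [0,-10,0],
    [0,-10,1],
    [0,-10,2],
    [0,-10,2],
    [0,0,0],
  ],
  roll=[0,0,0,0,0,0,0,0,0,0],
  hand=[1,1,1,1,1,1,1,1,1,1],
)

```text
time_s: 6.12
tcp_pos: [0.4991, -0.2389, 0.0726]
tcp_rot: [0.707, -0.003, 0.004, -0.707]
force: [-0.1, -0.1, -2.9]
finger_gap: 0.0152
```

```bash
cat >> h.py <<'E'
def barprof(side=False):
    s=bot.state();print(np.round(s["force"],1),np.round(s["ft_torque"],2),np.round(np.array(s["tcp_pos"])*1e3,1))
    p,d=bot.read_camera("top");P=cloud("top",d);q=P[150:260,190:330].reshape(-1,3)*1e3;
    h=cv2.cvtColor(p,cv2.COLOR_RGB2HSV)[150:260,190:330].reshape(-1,3);g=p[150:260,190:330].reshape(-1,3).max(1)
    steel=(h[:,1]<40)&(g>165)&(q[:,2]>3)&(q[:,2]<160)&(q[:,0]>440)&(q[:,0]<545);red=mask(p,"red")[150:260,190:330].reshape(-1)>0
    for nm,m in(("steel",steel),("red",red)):
        for y in range(100,-260,-10):
            k=m&(abs(q[:,1]-y)<5)
            if k.sum()>2: print(nm[0],y,np.round(np.median(q[k],0)[[0,2]],0).astype(int),end=" ")
        print()
    return p,d
E
python3 - <<'E'
from h import *
barprof()
E
```

```text
[-0.1 -0.1 -2.9] [-0.25  0.03 -0.01] [ 499.1 -238.9   72.6]
s 100 [503  60] s 30 [501  35] s 20 [505  45] s 10 [501  47] s 0 [500  50] s -10 [501  53] s -20 [500  53] s -30 [500  55] s -40 [501  56] s -50 [500  59] s -60 [501  61] s -70 [500  63] s -80 [499  65] 
r -90 [497  82] r -100 [496  84] r -110 [496  86] r -120 [496  88] r -130 [498  90] r -140 [500  91]
```

Emit:
move_arm(
  slide=[
    [0,-10,3],
    [0,-10,4],
    [0,-10,4],
    [0,-10,5],
    [0,-5,4],
    [0,0,0],
    [0,0,0],
  ],
  roll=[0,0,0,0,0,0,0],
  hand=[1,1,1,1,1,1,1],
)

```text
time_s: 7.05
tcp_pos: [0.4989, -0.2188, 0.1164]
tcp_rot: [-0.707, 0.004, -0.003, 0.707]
force: [0.1, 0.3, -2.0]
finger_gap: 0.0149
```

```bash
python3 - <<'E'
from h import *
barprof()
E
```

```text
[ 0.1  0.3 -2. ] [-0.18  0.07  0.  ] [ 498.9 -218.8  116.4]
s 100 [501  58] s 30 [486  35] 
r -70 [500 100] r -80 [497 103] r -90 [496 107] r -100 [497 111] r -110 [497 114]
```

Emit:
move_arm(
  slide=[
    [0,0,4],
    [0,-1,4],
    [0,1,4],
    [0,2,4],
    [0,2,4],
    [0,3,4],
    [0,0,0],
  ],
  roll=[0,0,0,0,0,0,0],
  hand=[1,1,1,1,1,1,1],
)

```text
time_s: 7.98
tcp_pos: [0.4991, -0.1944, 0.1094]
tcp_rot: [-0.707, 0.004, -0.003, 0.707]
force: [0.3, 0.5, -1.8]
finger_gap: 0.0152
```

```bash
python3 - <<'E'
from h import *
p,d=barprof();ps,_=bot.read_camera("side")
a=cv2.cvtColor(p,cv2.COLOR_RGB2BGR)[150:250,180:310];b=cv2.cvtColor(ps,cv2.COLOR_RGB2BGR)[110:240,200:330]
cv2.imwrite("pics/c2.png",np.hstack([cv2.resize(a,(430,331),interpolation=2),cv2.resize(b,(331,331),interpolation=2)]))
E
```

```text
[ 0.3  0.5 -1.8] [-0.1   0.05 -0.03] [ 499.1 -194.4  109.4]
s 100 [500  59] s 40 [505  39] s 30 [497  35] s 20 [508  41] s 10 [506  51] s 0 [504  58] s -10 [503  59] 
r -50 [498  93] r -60 [498  96] r -70 [497 100] r -80 [499 104]
```

View pics/c2.png

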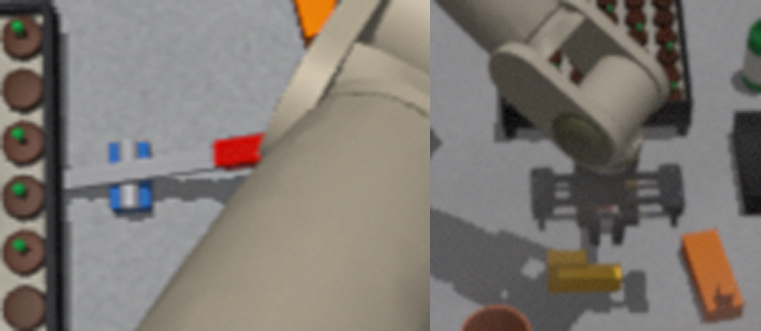

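The crop shows the toe under the tray rim at (65,182), the bar over the roller at (130,175) and no contact force. Next I lower the tail until the toe bears on the edge, then regrip on the handle.

Emit:
move_arm(
  slide=[
    [0,4,0],
    [0,4,0],
    [0,3,0],
    [0,2,0],
    [0,0,0],
  ],
  roll=[0,0,0,0,0],
  hand=[1,1,1,1,1],
)

```text
time_s: 8.7
tcp_pos: [0.4995, -0.1954, 0.0971]
tcp_rot: [0.707, -0.003, 0.004, -0.707]
force: [-0.1, -4.3, 1.2]
finger_gap: 0.0151
```

Emit:
move_arm(
  slide=[
    [0,0,0],
    [0,0,0],
    [0,-5,0],
    [0,0,35],
    [0,0,40],
    [0,5,25],
    [0,10,0],
    [0,12,0],
    [0,4,0],
    [0,0,0],
  ],
  roll=[0,0,0,0,0,0,0,0,0,0],
  hand=[-0.2,-0.2,-0.2,-0.2,-0.2,-0.2,-0.2,-0.2,-0.2,-0.2],
)

```text
time_s: 9.95
tcp_pos: [0.5001, -0.0954, 0.0704]
tcp_rot: [-0.707, 0.004, -0.004, 0.707]
force: [-0.3, -0.3, -0.5]
finger_gap: 0.0528
```

```bash
python3 - <<'E'
from h import *
barprof()
E
```

```text
[-0.3 -0.3 -0.5] [-0.05  0.08 -0.02] [500.1 -95.4  70.4]
s 100 [500  58] s 80 [502  29] s 70 [501  30] s 60 [501  34] s 50 [504  36] s -170 [493 114] s -180 [496 114] s -190 [499 117]
```

Emit:
move_arm(
  slide=[
    [0,0,0],
    [0,0,0],
    [0,0,0],
    [0,0,0],
    [0,5,-2],
    [0,6,-2],
    [0,5,-2],
    [0,5,-1],
    [0,5,-1],
    [0,5,-1],
    [0,0,0],
  ],
  roll=[0,0,0,0,0,0,0,0,0,0,0],
  hand=[1,1,1,1,1,1,1,1,1,1,1],
)

```text
time_s: 11.38
tcp_pos: [0.5006, -0.1039, 0.0404]
tcp_rot: [-0.707, 0.003, -0.004, 0.707]
force: [-2.1, 2.3, 10.7]
finger_gap: 0.0217
```

```bash
python3 - <<'E'
from h import *
barprof()
E
```

```text
[-2.1  2.3 10.7] [0.5  0.39 0.03] [ 500.6 -103.9   40.4]
s 100 [460  71] s 80 [500  39] s 70 [501  40] s 60 [501  41] s 50 [500  42] s 40 [500  42] s 30 [507  41] s 20 [516  34] s -180 [492  64] s -190 [496  64] s -200 [499  64]
```

Emit:
move_arm(
  slide=[
    [0,3,-1],
    [0,3,-1],
    [0,3,0],
    [0,1,0],
    [0,0,0],
    [0,0,0],
  ],
  roll=[0,0,0,0,0,0],
  hand=[1,1,1,1,1,1],
)

```text
time_s: 12.18
tcp_pos: [0.501, -0.1053, 0.0312]
tcp_rot: [-0.707, 0.003, -0.004, 0.707]
force: [-2.6, 6.7, 18.7]
finger_gap: 0.0215
```

```bash
python3 - <<'E'
from h import *
p,d=barprof();ps,_=bot.read_camera("side")
a=cv2.cvtColor(p,cv2.COLOR_RGB2BGR)[150:250,180:330];b=cv2.cvtColor(ps,cv2.COLOR_RGB2BGR)[110:240,200:330]
cv2.imwrite("pics/c3.png",np.hstack([cv2.resize(a,(465,310),interpolation=2),cv2.resize(b,(310,310),interpolation=2)]))
E
```

```text
[-2.6  6.7 18.7] [1.29 0.45 0.06] [ 501.  -105.3   31.2]
s 80 [500  42] s 70 [501  43] s 60 [500  43] s 50 [500  44] s 40 [499  44] s 30 [504  43] s 20 [511  36] s -190 [497  49] s -200 [499  49] s -210 [502  50]
```

Emit:
move_arm(
  slide=[
    [-4,0,0],
    [-4,0,0],
    [-4,0,0],
    [-4,0,0],
    [0,0,0],
  ],
  roll=[1.8,1.8,1.8,1.8,0],
  hand=[1,1,1,1,1],
)

```text
time_s: 12.9
tcp_pos: [0.4851, -0.1048, 0.0312]
tcp_rot: [0.706, -0.047, 0.048, -0.705]
force: [-2.0, 6.0, 17.0]
finger_gap: 0.0217
```

```bash
python3 - <<'E'
from h import *
p,d=barprof()
E
```

```text
[-2.  6. 17.] [0.82 0.39 0.7 ] [ 485.1 -104.8   31.2]
s 80 [501  43] s 70 [501  43] s 60 [500  44] s 50 [499  43] s 40 [496  44] s 30 [501  36] s 20 [501  43] s -190 [479  49] s -200 [477  50]
```

Emit:
move_arm(
  slide=[
    [-4,0,0],
    [-4,0,0],
    [-4,0,0],
    [-3,0,0],
    [0,0,0],
  ],
  roll=[0.3,0.3,0.5,0.5,0],
  hand=[1,1,1,1,1],
)

```text
time_s: 13.58
tcp_pos: [0.4722, -0.1033, 0.0319]
tcp_rot: [0.705, -0.056, 0.061, -0.704]
force: [5.1, 5.3, 16.9]
finger_gap: 0.0221
```

```bash
python3 - <<'E'
from h import *
p,d=barprof();ps,_=bot.read_camera("side")
a=cv2.cvtColor(p,cv2.COLOR_RGB2BGR)[150:250,180:330];b=cv2.cvtColor(ps,cv2.COLOR_RGB2BGR)[110:240,200:330]
cv2.imwrite("pics/c4.png",np.hstack([cv2.resize(a,(465,310),interpolation=2),cv2.resize(b,(310,310),interpolation=2)]))
E
```

```text
[ 5.1  5.3 16.9] [ 0.79 -0.9  -0.43] [ 472.2 -103.3   31.9]
s 80 [502  42] s 70 [501  42] s 60 [500  44] s 50 [498  43] s 40 [496  44] s 30 [498  36] s 20 [497  43] s -200 [456  52]
```

View pics/c4.png

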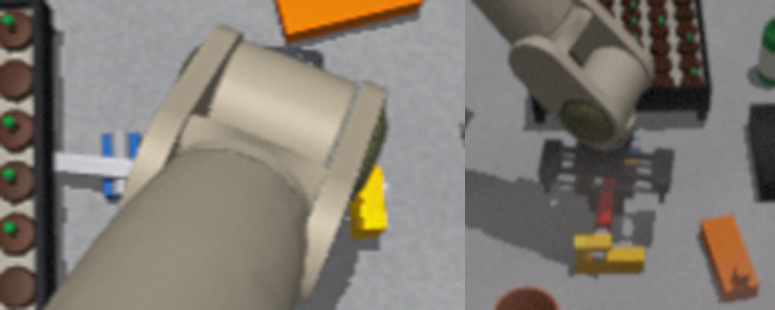

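Emit:
move_arm(
  slide=[
    [0,-1,0],
    [0,-1,0],
    [0,-1,0],
    [0,-1,0],
    [0,0,0],
  ],
  roll=[0,0,0,0,0],
  hand=[1,1,1,1,1],
)

```text
time_s: 14.3
tcp_pos: [0.4718, -0.1032, 0.0344]
tcp_rot: [0.705, -0.056, 0.061, -0.704]
force: [11.6, 2.7, -3.7]
finger_gap: 0.0216
```

Emit:
move_arm(
  slide=[
    [0.5,0,0],
    [0.5,0,0],
    [0,0,0],
  ],
  roll=[0,0,0],
  hand=[1,1,1],
)

```text
time_s: 14.68
tcp_pos: [0.4718, -0.1032, 0.0343]
tcp_rot: [0.705, -0.057, 0.06, -0.705]
force: [5.5, 3.3, 2.8]
finger_gap: 0.0216
```

Emit:
move_arm(
  slide=[
    [0.7,-0.5,0],
    [0,0,0],
    [0,0,0],
    [0,0,0],
    [0,0,0],
  ],
  roll=[0,0,0,0,0],
  hand=[1,1,-0.3,-0.3,-0.3],
)

```text
time_s: 15.3
tcp_pos: [0.4708, -0.1031, 0.0341]
tcp_rot: [-0.705, 0.058, -0.058, 0.705]
force: [0.9, -0.6, -0.6]
finger_gap: 0.0495
```

```bash
python3 - <<'E'
from h import *
p,d=barprof()
E
```

```text
[ 0.9 -0.6 -0.6] [-0.09  0.04  0.03] [ 470.8 -103.1   34.1]
s 80 [505  41] s 70 [501  42] s 60 [498  43] s 50 [497  43] s 40 [495  43] s 30 [498  36] s 20 [496  44] s -200 [457  56]
```

```bash
python3 -c "
from h import *
import h
s=bot.state()
st=dict(s)
# after 8 up rows: emulate
st['tcp_pos']=np.array([.4708,-.1031,.1341])
class B: pass
h.bot=type('X',(),dict(state=staticmethod(lambda:st)))
rows([648.5,-240,100],10,6)"
```

```text
[[33, 6, -18], [29, 6, -23], [25, 6, -28], [25, 5, -28], [25, 6, -27], [26, 5, -28]] [-10.5, -8.9, 0.0, 0.0, 0.0, 0.0]
```

Emit:
move_arm(
  slide=[
    [0,-25,0],
    [0,-40,0],
    [0,-35,0],
    [33,6,-18],
    [29,6,-23],
    [25,6,-28],
    [25,5,-28],
    [25,6,-27],
    [26,5,-28],
    [0,0,0],
  ],
  roll=[0,0,0,-10.5,-8.9,0,0,0,0,0],
  hand=[-0.3,-0.3,-0.3,-0.3,-0.3,-0.3,-0.3,-0.3,-0.3,-0.3],
)

```text
time_s: 16.6
tcp_pos: [0.6493, -0.2414, 0.0985]
tcp_rot: [-0.704, -0.061, 0.062, 0.705]
force: [-0.1, 0.8, 0.7]
finger_gap: 0.0576
```

```bash
python3 - <<'E'
from h import *
s=bot.state();print(np.round(np.array(s["tcp_pos"])*1e3,1))
p,d=bot.read_camera("top");ps,_=bot.read_camera("side")
cv2.imwrite("pics/c5.png",np.hstack([cv2.resize(cv2.cvtColor(p,cv2.COLOR_RGB2BGR)[110:250,180:340],(400,350),interpolation=2),cv2.resize(cv2.cvtColor(ps,cv2.COLOR_RGB2BGR)[110:270,200:383],(400,350),interpolation=2)]))
P=cloud("top",d)*1e3
for y in(90,100):
    pass
T=P[150:250,185:206].reshape(-1,3);T=T[(T[:,2]>60)&(T[:,2]<110)];print("rim z",np.percentile(T[:,2],[50,90]))
h=cv2.cvtColor(ps,cv2.COLOR_RGB2HSV);m=mask(ps,"orange")>0;v,u=np.nonzero(m);
k=(u>290)&(u<330)&(v>190)&(v<245);print(u[k].min(),u[k].max(),v[k].min(),v[k].max())
E
```

```text
[ 649.3 -241.4   98.5]
rim z [85.2668487  89.93333088]
308 318 204 224
```

View pics/c5.png

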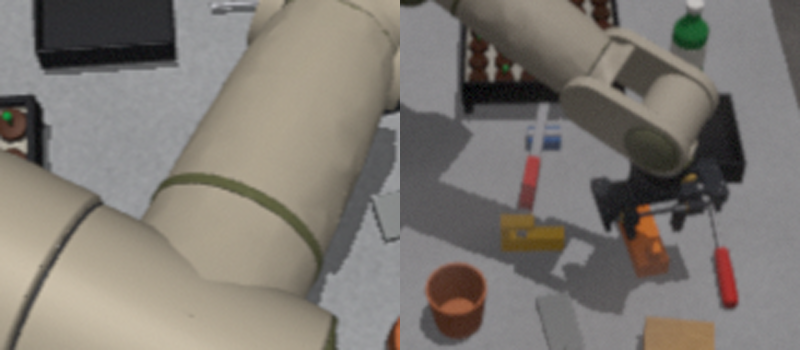

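```bash
python3 - <<'E'
from h import *
p=cv2.cvtColor(cv2.imread("pics/side0.png"),cv2.COLOR_BGR2RGB)
print(ray("side",[[314.9,226.7]],.06)*1e3)
for z,nm in((.063,"tab top c"),):
    print(proj("top",[.6485,-.240,.063]),proj("side",[.6485,-.240,.063]))
E
```

```text
[[ 649.8547023  -259.58364915   60.        ]]
[[311.76267918 139.75967588]] [[313.87172698 221.33687573]]
```

Emit:
move_arm(
  slide=[
    [0,20,0],
    [0,20,0],
    [0,15,0],
    [0,6,0],
    [0,0,0],
    [0,0,0],
    [0,0,0],
    [0,0,0],
    [0,0,0],
  ],
  roll=[0,0,0,0,0,0,0,0,0],
  hand=[-0.3,-0.3,-0.3,-0.3,0,1,1,1,1],
)

```text
time_s: 17.82
tcp_pos: [0.6491, -0.2405, 0.0396]
tcp_rot: [0.705, 0.062, -0.062, -0.704]
force: [0.9, 0.1, 1.5]
finger_gap: 0.0177
```

```bash
python3 -c "
import h;from h import *
st=dict(bot.state());st['tcp_pos']=np.array([.6491,-.2405,.0696])
h.bot=type('X',(),dict(state=staticmethod(lambda:st)))
rows([585.7,-60,68],-1,6)"
```

```text
[[-5, 0, 31], [-11, 0, 30], [-11, 0, 30], [-11, 1, 30], [-11, 0, 30], [-11, 1, 30]] [10.5, 0.5, 0.0, 0.0, 0.0, 0.0]
```

Emit:
move_arm(
  slide=[
    [0,-15,0],
    [0,-15,0],
    [-5,0,31],
    [-11,0,30],
    [-11,0,30],
    [-11,1,30],
    [-11,0,30],
    [-11,1,30],
    [0,0,0],
    [0,0,0],
  ],
  roll=[0,0,5.5,5.5,0,0,0,0,0,0],
  hand=[1,1,1,1,1,1,1,1,1,1],
)

```text
time_s: 19.08
tcp_pos: [0.5839, -0.0617, 0.068]
tcp_rot: [0.707, -0.006, 0.007, -0.707]
force: [0.2, 0.0, -1.3]
finger_gap: 0.0181
```

```bash
cat >> h.py <<'E'
def shim(z=.033,zm=None):
    s=bot.state();print(np.round(s["force"],1),np.round(s["ft_torque"],2),np.round(np.array(s["tcp_pos"])*1e3,1))
    for n in("top","side"):
        p,d=bot.read_camera(n);P=cloud(n,d)*1e3;m=(mask(p,"orange")>0)&(P[...,0]>520)&(P[...,0]<680)&(P[...,1]>-300)&(P[...,2]>5)
        q=P[m];print(n,len(q),"min",np.percentile(q,2,axis=0).round(0),"max",np.percentile(q,98,axis=0).round(0))
        v,u=np.nonzero(m&(P[...,2]<z*1e3+6)&(P[...,2]>z*1e3-6))
        if len(u)>20: q=ray(n,np.c_[u,v],z)[:,:2]*1e3;r=cv2.minAreaRect(q.astype(np.float32));print(n,np.round(r[0],1),np.round(r[1],1),round(r[2],1))
    return p,d
E
python3 - <<'E'
from h import *
shim(.063)
E
```

```text
[ 0.2  0.  -1.3] [-0.1   0.05 -0.01] [583.9 -61.7  68. ]Traceback (most recent call last):
  File "<stdin>", line 2, in <module>
  File "h.py", line 46, in shim
    q=P[m];print(n,len(q),"min",np.percentile(q,2,axis=0).round(0),"max",np.percentile(q,98,axis=0).round(0))
                                ~~~~~~~~~~~~~^^^^^^^^^^^^
    return _quantile_unchecked(
        a, q, axis, out, overwrite_input, method, keepdims, weights)
    return _ureduce(a,
                    func=_quantile_ureduce_func,
    ...<5 lines>...
                    overwrite_input=overwrite_input,
                    method=method)
    r = func(a, **kwargs)
    result = _quantile(arr,
                       quantiles=q,
    ...<2 lines>...
                       out=out,
                       weights=wgt)
    slices_having_nans = np.isnan(arr[-1, ...])
                                  ~~~^^^^^^^^^
IndexError: index -1 is out of bounds for axis 0 with size 0
```

Emit:
move_arm(
  slide=[
    [2,12,0],
    [0,10,0],
    [0,5,0],
    [0,1,0],
    [0,0,0],
  ],
  roll=[0,0,0,0,0],
  hand=[1,1,1,1,1],
)

```text
time_s: 19.75
tcp_pos: [0.5852, -0.0612, 0.0395]
tcp_rot: [0.707, -0.006, 0.006, -0.707]
force: [-3.7, -1.5, 4.1]
finger_gap: 0.0176
```

```bash
sed -i 's/        q=P\[m\];print(n,len(q)/        q=P[m]\n        if len(q)<5: print(n,"none");continue\n        print(n,len(q)/' h.py; python3 - <<'E'
from h import *
p,d=shim(.033)
cv2.imwrite("pics/c6.png",cv2.resize(cv2.cvtColor(p,cv2.COLOR_RGB2BGR)[100:250,220:370],(600,600),interpolation=2))
E
```

```text
[-3.7 -1.5  4.1] [-0.13  0.69  0.  ] [585.2 -61.2  39.5]
top none
side none
```

View pics/c6.png

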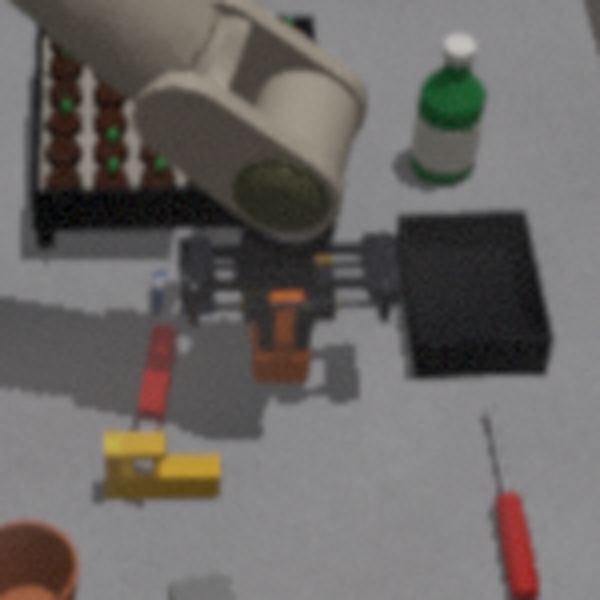

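```bash
python3 - <<'E'
from h import *
print(ray("side",[[290,195.5],[283.5,194.5],[297,194.5]],0)*1e3, ray("side",[[291.7,174]],.063)*1e3)
E
```

```text
[[586.30529111 -76.96680324   0.        ]
 [563.20319294 -71.27804482   0.        ]
 [612.00740692 -73.48865986   0.        ]] [[593.5096088  -29.15419853  63.        ]]
```

Emit:
move_arm(
  slide=[
    [1,-0.7,5],
    [0,0,10],
    [0,0,10],
    [0,0,5],
    [0,0,0],
  ],
  roll=[0,0,0,0,0],
  hand=[1,1,1,1,1],
)

```text
time_s: 20.48
tcp_pos: [0.5868, -0.0305, 0.0399]
tcp_rot: [-0.707, 0.006, -0.006, 0.707]
force: [0.1, -0.1, -1.5]
finger_gap: 0.0178
```

Emit:
move_arm(
  slide=[
    [0,0,7],
    [0,0,7],
    [0,0,7],
    [0,0,6],
    [0,0,2],
    [0,0,0],
  ],
  roll=[0,0,0,0,0,0],
  hand=[1,1,1,1,1,1],
)

```text
time_s: 21.22
tcp_pos: [0.5873, -0.0019, 0.0399]
tcp_rot: [0.707, -0.006, 0.006, -0.707]
force: [-0.1, 0.8, -1.1]
finger_gap: 0.0178
```

Emit:
move_arm(
  slide=[
    [0,0,1.5],
    [0,0,1.5],
    [0,0,1.5],
    [0,0,1.5],
    [0,0,0],
  ],
  roll=[0,0,0,0,0],
  hand=[1,1,1,1,1],
)

```text
time_s: 21.85
tcp_pos: [0.5874, 0.0041, 0.0399]
tcp_rot: [-0.707, 0.006, -0.006, 0.707]
force: [-1.0, -0.4, -1.6]
finger_gap: 0.018
```

Emit:
move_arm(
  slide=[
    [0,0,1.5],
    [0,0,1.5],
    [0,0,1.5],
    [0,0,0],
  ],
  roll=[0,0,0,0],
  hand=[1,1,1,1],
)

```text
time_s: 22.35
tcp_pos: [0.5875, 0.0086, 0.0399]
tcp_rot: [-0.707, 0.006, -0.006, 0.707]
force: [-0.5, -0.5, -1.4]
finger_gap: 0.0178
```

Emit:
move_arm(
  slide=[
    [0,0,1.5],
    [0,0,1.5],
    [0,0,1.5],
    [0,0,0],
  ],
  roll=[0,0,0,0],
  hand=[1,1,1,1],
)

```text
time_s: 22.85
tcp_pos: [0.5875, 0.0131, 0.0399]
tcp_rot: [-0.707, 0.006, -0.006, 0.707]
force: [-1.0, 0.4, -2.1]
finger_gap: 0.0174
```

Emit:
move_arm(
  slide=[
    [0,0,1.5],
    [0,0,1.5],
    [0,0,1.5],
    [0,0,0],
  ],
  roll=[0,0,0,0],
  hand=[1,1,1,1],
)

```text
time_s: 23.35
tcp_pos: [0.5884, 0.0143, 0.0409]
tcp_rot: [0.709, -0.005, 0.007, -0.705]
force: [-1.9, -16.5, 1.8]
finger_gap: 0.0179
```

Emit:
move_arm(
  slide=[
    [0,0,-1.5],
    [0,0.5,-1],
    [0,0,0],
  ],
  roll=[0,0,0],
  hand=[1,1,1],
)

```text
time_s: 23.72
tcp_pos: [0.5881, 0.014, 0.0399]
tcp_rot: [0.708, -0.006, 0.007, -0.707]
force: [0.8, -6.8, 0.4]
finger_gap: 0.0174
```

Emit:
move_arm(
  slide=[
    [0,0.3,-0.7],
    [0,0,0],
    [0,0,0],
    [0,0,0],
    [0,-15,0],
    [0,-30,0],
    [0,-40,0],
  ],
  roll=[0,0,0,0,0,0,0],
  hand=[1,-0.3,-0.3,-0.3,-0.3,-0.3,-0.3],
)

```text
time_s: 24.6
tcp_pos: [0.5873, 0.0144, 0.1255]
tcp_rot: [-0.707, 0.006, -0.006, 0.707]
force: [-0.5, -0.5, -0.9]
finger_gap: 0.0574
```

```bash
python3 - <<'E'
from h import *
import h
p,d=shim(.063)
st=dict(bot.state())
rows([472.5,-104,116],-8.6,6)
E
```

```text
[-0.5 -0.5 -0.9] [-0.06  0.1   0.02] [587.3  14.4 125.5]
top none
side 101 min [569.   2.  28.] max [611.  86.  65.]
[[-19, 2, -20], [-16, 2, -22], [-17, 2, -22], [-16, 2, -23], [-17, 3, -22], [-16, 2, -23]] [7.6, 0.0, 0.0, 0.0, 0.0, 0.0]
```

Emit:
move_arm(
  slide=[
    [-20,2,-20],
    [-16,2,-22],
    [-17,2,-22],
    [-17,2,-22],
    [-17,3,-22],
    [-16,2,-23],
    [0,30,0],
    [0,30,0],
    [0,20,0],
    [0,0,0],
  ],
  roll=[7.6,0,0,0,0,0,0,0,0,0],
  hand=[-0.3,-0.3,-0.3,-0.3,-0.3,-0.3,-0.3,-0.3,-0.3,-0.3],
)

```text
time_s: 25.95
tcp_pos: [0.4679, -0.1024, 0.0304]
tcp_rot: [-0.705, 0.054, -0.052, 0.705]
force: [-0.1, 0.3, -0.1]
finger_gap: 0.0574
```

Emit:
move_arm(
  slide=[
    [3,-3.5,0],
    [0,0,0],
    [0,0,0],
    [0,0,0],
    [0,0,0],
    [0,0,0],
  ],
  roll=[0.5,0,0,0,0,0],
  hand=[-0.3,0,1,1,1,1],
)

```text
time_s: 26.7
tcp_pos: [0.4717, -0.1032, 0.0347]
tcp_rot: [-0.705, 0.056, -0.056, 0.705]
force: [0.3, 1.6, 1.3]
finger_gap: 0.0214
```

Emit:
move_arm(
  slide=[
    [0,1.5,0],
    [0,1.5,0],
    [0,1,0],
    [0,0,0],
    [0,0,0],
  ],
  roll=[0,0,0,0,0],
  hand=[1,1,1,1,1],
)

```text
time_s: 27.32
tcp_pos: [0.4723, -0.1034, 0.032]
tcp_rot: [0.705, -0.055, 0.057, -0.705]
force: [-3.6, 2.0, 17.5]
finger_gap: 0.0214
```

Emit:
move_arm(
  slide=[
    [4,0,0],
    [4,0,0],
    [4,0,0],
    [4,0,0],
    [4,0,0],
    [4,0,0],
    [4,0,0],
    [2,0,0],
    [0,0,0],
  ],
  roll=[-0.8,-1,-1.2,-1.2,-1.2,-1.2,-1.2,-0.8,0],
  hand=[1,1,1,1,1,1,1,1,1],
)

```text
time_s: 28.45
tcp_pos: [0.5016, -0.1061, 0.0318]
tcp_rot: [0.707, -0.002, 0.002, -0.707]
force: [-4.0, 2.2, 17.8]
finger_gap: 0.0219
```

```bash
python3 - <<'E'
from h import *
p,d=barprof()
E
```

```text
[-4.   2.2 17.8] [0.5  0.83 0.25] [ 501.6 -106.1   31.8]
s 80 [502  43] s 70 [501  42] s 60 [501  43] s 50 [501  43] s 40 [500  44] s 30 [506  42] s 20 [508  43] s -190 [498  50] s -200 [500  50] s -210 [502  51]
```

Emit:
move_arm(
  slide=[
    [0,-2,0],
    [0,-2,0],
    [0,-2,0],
    [0,-2,1],
    [0,-2,0],
    [0,-2,1],
    [0,-2,0],
    [0,-2,0],
    [0,-2,1],
    [0,0,0],
  ],
  roll=[0,0,0,0,0,0,0,0,0,0],
  hand=[1,1,1,1,1,1,1,1,1,1],
)

```text
time_s: 29.75
tcp_pos: [0.5018, -0.1036, 0.049]
tcp_rot: [0.708, -0.002, 0.003, -0.707]
force: [-1.0, -3.8, 3.9]
finger_gap: 0.0213
```

```bash
python3 - <<'E'
from h import *
p,d=barprof();P=cloud("top",d)*1e3
T=P[140:250,185:206].reshape(-1,3);T=T[(T[:,2]>60)&(T[:,2]<110)];print("rim z",np.percentile(T[:,2],[50,90]))
E
```

```text
[-1.  -3.8  3.9] [-0.77  0.13  0.04] [ 501.8 -103.6   49. ]
s 100 [499  66] s 80 [501  37] s 70 [502  37] s 60 [501  39] s 50 [500  41] s 40 [501  42] s 30 [513  39] s -180 [494  78] s -190 [499  79] s -200 [500  81] 

rim z [79.86957564 84.11057976]
```

Emit:
move_arm(
  slide=[
    [0,-2,1],
    [0,-2,0],
    [0,-2,1],
    [0,-2,0],
    [0,-2,1],
    [0,-2,0],
    [0,-3,1],
    [0,-3,1],
    [0,-3,1],
    [0,0,0],
  ],
  roll=[0,0,0,0,0,0,0,0,0,0],
  hand=[1,1,1,1,1,1,1,1,1,1],
)

```text
time_s: 31.05
tcp_pos: [0.5016, -0.0971, 0.0699]
tcp_rot: [0.707, -0.003, 0.003, -0.707]
force: [0.1, -1.0, -3.3]
finger_gap: 0.0213
```

```bash
python3 - <<'E'
from h import *
p,d=barprof();P=cloud("top",d)*1e3
T=P[140:250,185:206].reshape(-1,3);T=T[(T[:,2]>60)&(T[:,2]<110)];print("rim z",np.percentile(T[:,2],[50,90]))
E
```

```text
[ 0.1 -1.  -3.3] [-0.4   0.14 -0.03] [501.6 -97.1  69.9]
s 100 [501  67] s 80 [501  37] s 70 [502  39] s 60 [503  42] s 50 [502  44] s -170 [494 107] s -180 [497 110] s -190 [502 111] 

rim z [80.17655758 83.92859098]
```

Emit:
move_arm(
  slide=[
    [0,2.5,0],
    [0,2,0],
    [0,-1.4,-5],
    [0,-2.8,-10],
    [0,-2.8,-10],
    [0,-3.5,-12],
    [0,-3.5,-12],
    [0,-3.5,-12],
    [0,0,0],
  ],
  roll=[0,0,0,0,0,0,0,0,0],
  hand=[1,1,1,1,1,1,1,1,1],
)

```text
time_s: 32.22
tcp_pos: [0.5011, -0.1591, 0.0829]
tcp_rot: [0.707, -0.003, 0.004, -0.707]
force: [-0.3, 0.5, -3.0]
finger_gap: 0.0215
```

```bash
python3 - <<'E'
from h import *
p,d=barprof();P=cloud("top",d)*1e3
T=P[140:250,185:206].reshape(-1,3);T=T[(T[:,2]>60)&(T[:,2]<110)];print("rim z",np.percentile(T[:,2],[50,90]))
E
```

```text
[-0.3  0.5 -3. ] [-0.12  0.06 -0.05] [ 501.1 -159.1   82.9]
s 100 [501  66] s 40 [501  46] s 30 [505  35] s 20 [504  49] s 10 [503  53] s 0 [502  55] s -10 [501  58] s -20 [502  60] s -30 [503  64] 

rim z [80.171195   83.95764122]
```

Emit:
move_arm(
  slide=[
    [0,5,0],
    [0,6,0],
    [0,6,0],
    [0,6,0],
    [0,6,0],
    [0,6,0],
    [0,6,0],
    [0,5,0],
    [0,4,0],
    [0,2,0],
    [0,0,0],
  ],
  roll=[0,0,0,0,0,0,0,0,0,0,0],
  hand=[1,1,1,1,1,1,1,1,1,1,1],
)

```text
time_s: 33.65
tcp_pos: [0.501, -0.1581, 0.0306]
tcp_rot: [-0.707, 0.003, -0.003, 0.707]
force: [0.2, -1.2, -1.2]
finger_gap: 0.0217
```

```bash
python3 - <<'E'
from h import *
p,d=barprof()
E
```

```text
[ 0.2 -1.2 -1.2] [ 0.11  0.03 -0.01] [ 501.  -158.1   30.6]
s 100 [501  67] s 50 [503  44] s 40 [501  44] s 30 [499  37] s 20 [502  44] s 10 [500  45] s 0 [501  45] s -10 [501  44] s -20 [500  45] s -30 [501  45] s -40 [501  46]
```

Emit:
move_arm(
  slide=[
    [0,1,0],
    [0,1,0],
    [0,0,0],
    [0,0,0],
    [0,0,0],
    [0,-20,0],
    [0,-40,0],
    [0,-50,0],
    [-40,-30,0],
    [-55,0,0],
    [-55,0,0],
    [0,0,0],
  ],
  roll=[0,0,0,0,0,0,0,0,0,0,0,0],
  hand=[1,1,-0.2,-0.2,-0.2,-0.2,-0.2,-0.2,-0.2,-0.2,-0.2,-0.2],
)

```text
time_s: 35.2
tcp_pos: [0.3488, -0.1564, 0.1687]
tcp_rot: [-0.707, 0.004, -0.004, 0.707]
force: [0.7, 0.1, -0.0]
finger_gap: 0.053
```

```bash
python3 - <<'E'
from h import *
p,d=barprof();P=cloud("top",d)*1e3
T=P[140:255,185:206].reshape(-1,3);T=T[(T[:,2]>60)&(T[:,2]<110)];print("rim z",np.percentile(T[:,2],[50,90]))
ps,_=bot.read_camera("side")
cv2.imwrite("pics/c7.png",np.hstack([cv2.resize(cv2.cvtColor(p,cv2.COLOR_RGB2BGR)[70:300,80:400],(480,345),interpolation=2),cv2.resize(cv2.cvtColor(ps,cv2.COLOR_RGB2BGR)[90:310,200:380],(300,345),interpolation=2)]))
shim(.033)
E
```

```text
[ 0.7  0.1 -0. ] [-0.12  0.04  0.  ] [ 348.8 -156.4  168.7]
s 100 [501  67] s 60 [508   3] s 50 [503  44] s 40 [501  44] s 30 [501  36] s 20 [503  43] s 10 [499  44] s 0 [502  44] s -10 [500  44] s -20 [501  45] s -30 [501  44] s -40 [501  44] s -50 [500  45] s -60 [500  45] s -70 [502  43] s -80 [500  44] s -90 [500  45] s -100 [501  45] s -110 [497  45] s -210 [499  45] s -220 [498  45] s -230 [501  45] s -240 [500  45] s -250 [499  45] 
r -110 [501  60] r -120 [499  60] r -130 [499  61] r -140 [498  60] r -150 [498  61] r -160 [497  60] r -170 [497  60] r -180 [501  61] r -190 [503  60] r -200 [499  61] 
rim z [80.16498605 83.93984748]
[0.  0.7 0. ] [-0.05  0.08 -0.04] [ 351.4 -157.3  169.1]
top 470 min [561.   2.  28.] max [610.  79.  65.]
top [585.3  40.5] [77.7 50.8] 88.1
side 86 min [569.   9.  27.] max [608.  77.  66.]
side [588.5  52.2] [51.7 37.6] 85.6
```

View pics/c7.png

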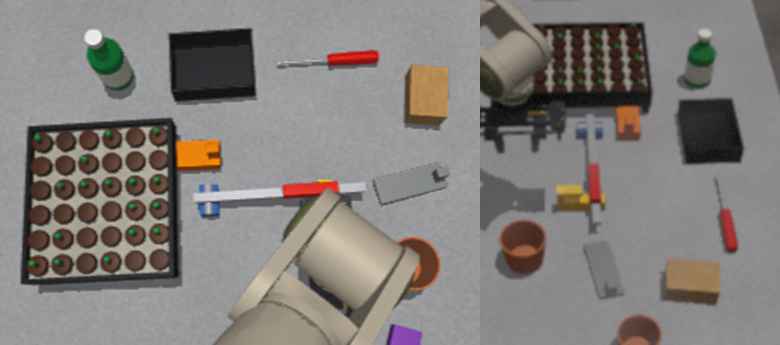

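```bash
python3 -c "
from workcell import bot
print(bot.job_done(),bot.state()['time_s'])"
```

```text
the job is handed in; nothing more can be done
the job is handed in; nothing more can be done
```

The tray is propped on the orange shim, the pry bar is clear of it, and the job is handed in. The arm finished its last move at about 35 s of the 64 s allowed.

**What I did**
1. The pads held the handle too firmly for the bar to tilt. I pinched the tail tip instead, so the bar's own weight turned it toe-down over the roller.
2. I slid the toe about 15 mm under the edge and regripped the handle. I levered the tray up at 17–19 N, just above your 8–16 N figure, and tucked the tail under the keeper lug, where it held on its own.
3. I slid the orange shim in on the bar's right until it met the hidden stop, about 51 mm in. The push peaked at a measured 16.5 N, and I eased it off before letting go.
4. I pressed the bar down, swung the tail out from under the lug and lowered the tray slowly onto the shim. Then I drew the bar back along its own slope and laid it level on the roller and keeper, about 26 mm short of the edge.

**Last checks**
- **Tray:** the rim height stayed at 80.2 mm from landing through the bar's withdrawal, against 85.3 mm while caught. That is roughly 0.03 rad, the bottom of the 0.03–0.04 range, and I did not measure the angle more precisely.
- **Shim:** about 52 mm of it is under the tray, measured from the 78 mm still showing. This agrees with where it met the stop, to within about 2 mm.
- **Surroundings:** the grey shim, pots, bottle, bin, dibber and box look undisturbed. The bar's tail lies close to the grey shim, roughly 14 mm away and not touching.
- **Camera agreement:** the roller-to-keeper distance came out about 4 mm off its stated value. Several depths are therefore good only to a few millimetres.

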